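# Check a frame for square by its diagonals and true it up

### The arm

A 6-joint arm with a two-finger parallel gripper is mounted at the origin on a cart in front of the work surface, level with it; the furniture and walls round the work are solid. World frame = base frame: x ahead of the robot, y to its left, z up, the work surface at z = 0. Lengths are in m, angles in rad, forces in N, time in s.
With the tool pointing down it reaches from about 0.35 to 0.975 m from the base axis. Payload 4.9 kg.
Tool frame: the origin (TCP) lies at the very end of the fingers, on their centre line; the grasp point (between the pads) lies 19 mm behind it (ctrl.grip_point_offset is the distance from the TCP to the grasp point, in m); z points along the fingers, y is the line along which they close (so a half turn about z gives the same grasp; the last joint's range is limited). The gripper opens to 85 mm and grips with 20 to 120 N. Pads are 22 mm wide; open, the fingers measure 114 mm over their backs; the gripper's body (76 mm by 85 mm) begins 54 mm behind the grasp point. The pads swing forward as they close: fully open they stand 13 mm farther back than shut.
Start: joints at [1.077, 0.053, 1.613, -0, 1.476, -0.119], TCP at [0.229, 0.582, 0.231] pointing down, gripper open.
Joint ranges: [-3.01, 3.01], [-1.01, 2.22], [0.06, 2.58], [-1.02, 4.17], [0.09, 2.62], [-3.14, 3.14]. Speed limits (rad/s): [2.57, 2.57, 3.14, 3.14, 3.14, 3.14].

### API

Orientations are given as a rotation vector (axis times angle).
In Python, from station import ctrl gives the robot as it stands.
- The arm moves only by the tool send_rows, never from a script. Its argument "rows" is a list of rows, each a list of 3 entries, a list of its own where there are three numbers: the finger opening in cm, from 0 to 8.54, then the shift along the tool's x, y, z in cm, then the turn about the tool's z in degrees. A call has 1 to 10 rows; each row shifts and turns the commanded pose from where the row before left it, along the tool's axes as they then stand; what a row does not reach is not made up. A row lasts 1/8 s, in which the tool goes at most 62.5 mm and 10.7 degrees, less where a joint would pass 70% of its speed; a pose out of reach is approached as far as the arm can. A call with a gripper value outside its range is refused whole. The fingers move at their own pace and stop on an object; "newtons" is the grip in N (left out, the last holds). Time passes only in rows, so rows that do not move let the fingers close. It gives the time, the measured TCP pose, the force, the opening and the grip force at its end, in the units of the state.
- ctrl.get_obs(): the state, without advancing time (a new reading comes with each control period).
- ctrl.get_image(name): name is "scene" or "top" or "wrist"; returns a dict with "frame" (480x640x3 uint8, red, green, blue), "range_z" (480x640 float32, m along the optical axis (not along the pixel's ray), 0 where there is no reading), "fx", "fy", "cx", "cy" (pixels), "k1" (the pictures are not rectified: a ray, as slopes to the right and down, at radius r is drawn at 1 + k1 r^2 times it, then the intrinsics apply), "cam_to_world" (4x4, takes a point from camera to world coordinates). Camera axes: x right, y down, z forward; pixel columns grow to the right and rows downward; lengths in m; the calibration is good to about 2 mm. A picture is of the moment at which its call begins.
- ctrl.finish_job(): hands the job in; it is judged then, once.
The state is a dict: "t": time; "q": joint angles; "dq": joint speeds; "effort": joint torques, N m; "tool_pos": TCP position; "tool_rot": TCP orientation; "contact_force": force on the tool from outside, world axes, zero at the start; "wrist_torque": the same for the moment, N m; "opening": finger opening in m; "grip_force": force on a finger pad.
Only numpy, scipy, OpenCV 4.12 (cv2) and the standard library are available. Lean on these libraries where they do the work, as an engineer would, in place of code of your own. Each camera call takes 0.05 s, during which the arm holds its last target. There are 200 camera calls.

### The job

Check the flat four-bar frame for square with the slide rule: lay the rule inside it along the diagonal from the near-left to the far-right corner and draw the slide out until the two points sit in both corners, then do the same on the other diagonal, without shifting the frame. Compare the two lengths, then, if they differ, shift the frame's far bar sideways until the diagonals are equal (within about 5 mm of each other). Leave the rule lying flat inside the frame and leave the other things on the bench where they are.

Things in the scene. Friction and masses are not known exactly. Their poses are not given: they have to be found in the camera images.
- frame: Flat frame of four dark steel bars on the bench, 18 mm wide, 28 mm high; opening 160 (x) by 180 mm (y) when square. Near bar screwed to the bench by two lugs, never moves; the frame racks sideways as a parallelogram. Hinge posts (23 mm wide, 31 mm high) stand outside the inner corners. Origin: bench, centre of the opening when square; x from near to far bar, y left along the near bar, z up
- left_bar: Left side bar of the frame, 160 mm long. Origin on the bench at the near-left inner corner (its hinge axis); x along the bar to the far-left inner corner. Square when this x is parallel to the frame's x; starts up to 0.19 rad off to either side (seldom almost square), stop at 0.3 rad. The right bar stays parallel to it
- far_bar_mid (a point): Middle of the far bar's top face (bar 18 mm thick along frame x, 180 mm along y, top at 28 mm). The bar stays parallel to the near bar and moves on an arc of 160 mm radius; it can be pinched across its thickness here. The hinges are stiff: about 8 N sideways shifts it, and it stays where it is left
- corner_near_left (a point): Near-left inner corner of the frame, 10 mm above the bench
- corner_near_right (a point): Near-right inner corner of the frame, 10 mm above the bench
- corner_far_left (a point): Far-left inner corner of the frame (moves with the far bar), 10 mm above the bench
- corner_far_right (a point): Far-right inner corner of the frame (moves with the far bar), 10 mm above the bench
- rule: Slide rule (inside measuring stick), loose, 0.4 kg, 195 mm long shut, starts left of the frame. Aluminium channel stock (24 wide, 15 mm high) with a steel point; steel tongue with a point slides out of its other end. Two like black grip blocks, 24 long, 26 wide, tops 48 mm up, 70 mm apart when shut. Origin on the underside, 105 mm from the stock's point; x from stock's to slide's point, z up
- rule_tip (a point): End of the stock's point, 10 mm above the rule's underside, at rule x = -105 mm
- rule_grip (a point): Stock's grip block, on the rule's centre line, 32 mm above its underside, at rule x = -45 mm (60 mm from the stock's point); pinch it across the rule to lift and carry the rule. The centre of mass lies about 20 mm from it towards the slide
- slide_tip (a point): End of the slide's point, 10 mm above the rule's underside, at rule x = +90 mm plus the slide's opening
- slide_grip (a point): Slide's grip block, on the rule's centre line, 32 mm above the rule's underside, at rule x = +25 mm plus the slide's opening; pinch it across the rule and move it along the rule to open or shut it
- rule_slide (a joint): Opening of the slide in m: 0 shut (starts within 12 mm of that), 0.078 fully out; length between the points = 0.195 + opening. About 0.5 N of friction, stays where it is left; the stock lies still on the bench meanwhile. The square frame's diagonals are 241 mm; racked ones lie between 215 and 265 mm
- tape: Bystander: black roll of tape, 58 mm across, 19 mm high, near the front edge between rule and frame. Leave alone
- screwdriver: Bystander: black-handled screwdriver, 200 mm long, on the bench beyond the frame. Leave alone
- spanner: Bystander: small combination spanner, 164 mm long, at the front right. Leave alone

How it is judged:
By the outcome, as a careful person would: the job done as asked, in the order asked, and still so for the second after the job is handed in, with the robot touching nothing.
It also fails if it takes over 72 s, if anything falls off the work surface, if the arm or the gripper's body presses on something with over 40 N, if the wrist force passes 120 N, or if a joint passes its speed limit or range.

## Working session

There is one attempt and no reset: what is moved stays moved. The work goes in short steps, Python scripts to look and compute and a tool call to move; the robot and the scene stay as the last step left them, time stands still between calls to the robot, and variables do not carry over. Pictures are saved under pics/ and viewed, at most 10 in all, crops included, and the job is handed in when it is done.

Besides the shell and the picture viewer there is one more tool, called after ">>>" as a command line: name --argument value ..., lists and objects as JSON in quotes. send_rows: Moves the arm, as the interface text tells. Its arguments: {"type":"object","properties":{"rows":{"type":"array","items":{"type":"array"}},"newtons":{"type":"number"}},"required":["rows"]}

```bash
ls; mkdir -p pics; cat > h.py <<'E'
import numpy as np, cv2
from station import ctrl
def img(n): return ctrl.get_image(n)
def save(im,f,crop=None,s=1):
    a=im["frame"][:,:,::-1]
    if crop: a=a[crop[1]:crop[3],crop[0]:crop[2]]
    cv2.imwrite("pics/"+f,cv2.resize(a,None,fx=s,fy=s,interpolation=cv2.INTER_CUBIC))
def ray(im,uv):
    uv=np.atleast_2d(np.array(uv,float))
    d=np.stack([(uv[:,0]-im["cx"])/im["fx"],(uv[:,1]-im["cy"])/im["fy"]],1)
    p=d.copy()
    for _ in range(20): p=d/(1+im["k1"]*(p**2).sum(1,keepdims=True))
    T=np.array(im["cam_to_world"]); r=np.c_[p,np.ones(len(p))]@T[:3,:3].T
    return T[:3,3],r
def plane(im,uv,z):
    o,r=ray(im,uv); t=(z-o[2])/r[:,2]; return o+r*t[:,None]
def proj(im,P):
    P=np.atleast_2d(P); T=np.array(im["cam_to_world"]); c=(P-T[:3,3])@T[:3,:3]
    s=c[:,:2]/c[:,2:]; s=s*(1+im["k1"]*(s**2).sum(1,keepdims=True))
    return s*[im["fx"],im["fy"]]+[im["cx"],im["cy"]]
E
python3 - <<'E'
from h import *
for n in("top","scene"):
    i=img(n); save(i,n+"1.png"); print(n,i["fx"],i["k1"],np.round(i["cam_to_world"],3).tolist())
print(ctrl.get_obs())
E
```

```text
pics
top 569.152238974729 -0.1833764384575299 [[0.024, -0.998, 0.062, 0.478], [-1.0, -0.025, -0.004, 0.061], [0.005, -0.062, -0.998, 1.384], [0.0, 0.0, 0.0, 1.0]]
scene 494.83936958845203 -0.051342629010003096 [[0.832, -0.278, 0.481, 0.052], [-0.555, -0.444, 0.703, -0.644], [0.018, -0.852, -0.524, 0.589], [0.0, 0.0, 0.0, 1.0]]
{'t': 0.1, 'q': array([ 1.07700142e+00,  5.32979553e-02,  1.61416761e+00,  4.09887057e-05,
        1.47602917e+00, -1.18980183e-01]), 'dq': array([-0.00058307, -0.00089157, -0.00291777,  0.00036289, -0.00193801,
        0.00093063]), 'effort': array([-7.68027519e-06, -3.94903529e+01, -3.71363211e+01, -9.50294861e-05,
        3.96339339e-03, -1.20664161e-06]), 'tool_pos': array([0.22851554, 0.58110872, 0.23017504]), 'tool_rot': array([-5.85208961e-01, -3.08598091e+00,  2.82876028e-03]), 'contact_force': array([ 0.16141994, -1.09604256,  0.77873997]), 'wrist_torque': array([-0.0621878 ,  0.12387273,  0.03661428]), 'grip_force': 0.0, 'opening': 0.08572452099016654}
```

View pics/top1.png

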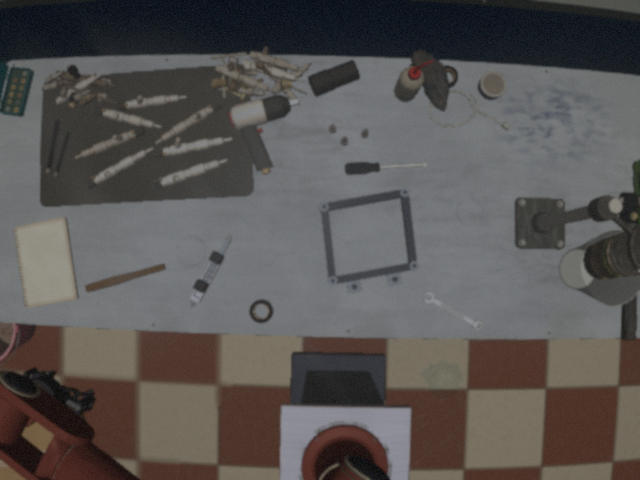

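View pics/scene1.png

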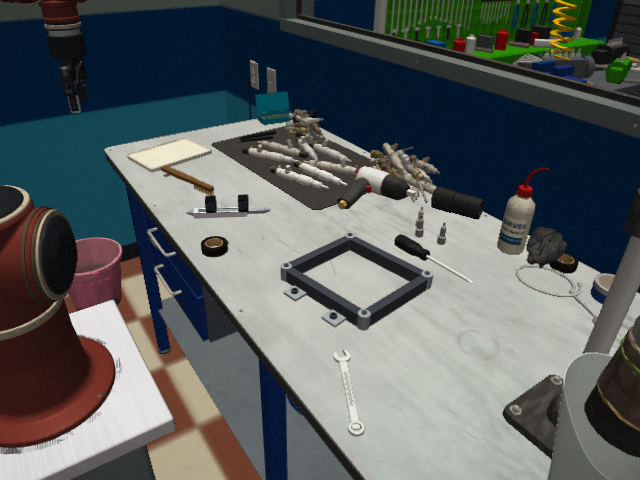

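The top picture shows the frame with corners near (322,207), (405,193), (413,266), (335,281), the rule from (194,303) to (230,236), and the tape at (261,311). Next, a close-up and the wrist view.

```bash
python3 - <<'E'
from h import *
i=img("top"); save(i,"top2.png",(180,180,440,330),3)
i=img("wrist"); save(i,"w1.png");print(i["fx"],i["k1"],np.round(i["cam_to_world"],3).tolist())
E
```

```text
342.64309110405316 -0.0492486333352329 [[0.367, 0.89, 0.271, 0.16], [0.93, -0.351, -0.108, 0.609], [-0.001, 0.292, -0.956, 0.373], [0.0, 0.0, 0.0, 1.0]]
```

View pics/top2.png

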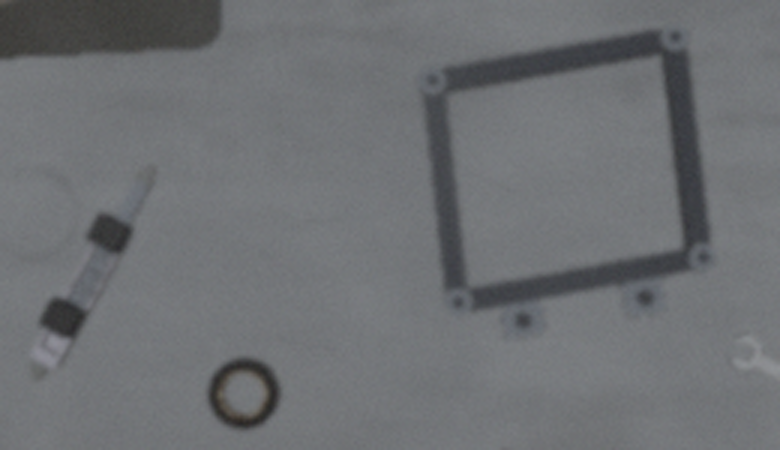

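View pics/w1.png

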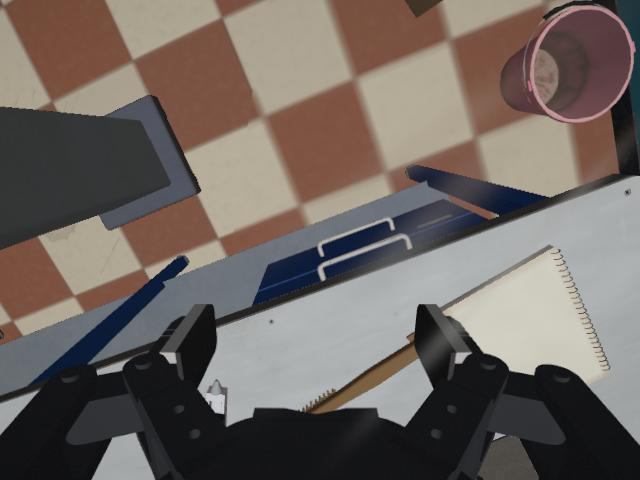

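The stock is the near, wider end of the rule (crop (40,375)) and the slide tip is at crop (150,165). The frame's posts are at crop (432,81), (674,39), (701,257), (459,301). Now rough positions and the yaw plan.

```bash
python3 - <<'E'
from h import *
from scipy.spatial.transform import Rotation as R
i=img("top")
c=lambda a:np.array(a)/3+180-0.33
f=lambda a,z:np.round(plane(i,c(a),z),4)
print("posts FL FR NR NL\n",f([(432,81),(674,39),(701,257),(459,301)],.031))
t=f([(40,375),(150,165)],.010);print("tips",t,np.linalg.norm(t[1]-t[0]),np.arctan2(*(t[1]-t[0])[1::-1]))
# blocks: dark mask near the rule
g=i["frame"].max(2);m=((g<62).astype(np.uint8))
n,l,s,ce=cv2.connectedComponentsWithStats(m)
for k in range(1,n):
    if 185<ce[k][0]<235 and 230<ce[k][1]<310 and s[k][4]>15: print(s[k],ce[k],plane(i,ce[k],.048))
o=ctrl.get_obs();M=R.from_rotvec(o["tool_rot"]).as_matrix();print(np.round(M,3));
w=img("wrist");T=np.array(w["cam_to_world"]);
print("cam in tool",np.round(M.T@(T[:3,3]-o["tool_pos"]),3),"opt axis in tool",np.round(M.T@T[:3,2],3))
E
```

```text
posts FL FR NR NL
 [[ 0.6314  0.066   0.031 ]
 [ 0.6704 -0.1271  0.031 ]
 [ 0.4963 -0.1515  0.031 ]
 [ 0.4571  0.0404  0.031 ]]
tips [[0.3875 0.3777 0.01  ]
 [0.5601 0.2929 0.01  ]] 0.19230652615031038 -0.4566709780090337
[210 253  13  11  85] [216.48235294 257.71764706] [[0.50253057 0.31608966 0.048     ]]
[195 281  13  11  97] [201.04123711 285.59793814] [[0.43566456 0.35097978 0.048     ]]
[[-0.931  0.366 -0.001]
 [ 0.366  0.931 -0.001]
 [ 0.    -0.001 -1.   ]]
cam in tool [ 0.074  0.    -0.143] opt axis in tool [-0.292  0.     0.956]
```

```bash
cat >> h.py <<'E'
from scipy.spatial.transform import Rotation as R
def go(x,y,z,yawdeg,label=""):
    "turn (deg about tool z), then shift in tool axes (cm) to reach the pose; yaw = world angle of tool x"
    o=ctrl.get_obs();M=R.from_rotvec(o["tool_rot"]).as_matrix();a=np.degrees(np.arctan2(M[1,0],M[0,0]))
    turn=-((yawdeg-a+180)%360-180); M2=M@R.from_euler("z",turn,degrees=True).as_matrix()
    d=M2.T@(np.array([x,y,z])-o["tool_pos"])*100
    print(label,"now",np.round(o["tool_pos"],4),"yaw",round(a,2),"| turn",round(turn,2),"shift cm",np.round(d,2),"q6",round(o["q"][5],2))
E
python3 -c "
from h import *
go(.623,-.031,.22,191.5)"
```

```text
now [0.2287 0.5814 0.2309] yaw 158.53 | turn -32.97 shift cm [-26.43 -67.87   1.11] q6 -0.12
```

>>> send_rows --rows '[[8.5,[0,0,0],-8.25],[8.5,[0,0,0],-8.25],[8.5,[0,0,0],-8.25],[8.5,[0,0,0],-8.25],[8.5,[-2,-5.2,0],0],[8.5,[-2,-5.2,0],0],[8.5,[-2,-5.2,0],0],[8.5,[-2,-5.2,0],0],[8.5,[-2,-5.2,0],0],[8.5,[-2,-5.2,0],0]]'

```text
t: 1.55
tool_pos: [0.4094, 0.2983, 0.2315]
tool_rot: [-0.316, 3.125, 0.0]
contact_force: [0.3, -1.3, -0.4]
opening: 0.0852
grip_force: 0.0
```

>>> send_rows --rows '[[8.5,[-2,-5.2,0.2],0],[8.5,[-2,-5.2,0.2],0],[8.5,[-2,-5.2,0.2],0],[8.5,[-2,-5.2,0.2],0],[8.5,[-2,-5.2,0.2],0],[8.5,[-2,-5.2,0],0],[8.5,[-2,-5.2,0],0],[8.5,[0,0,0],0],[8.5,[0,0,0],0]]'

```text
t: 2.68
tool_pos: [0.6183, -0.0286, 0.221]
tool_rot: [0.315, -3.125, -0.001]
contact_force: [0.1, -0.1, -0.7]
opening: 0.0851
grip_force: 0.0
```

```bash
python3 - <<'E'
from h import *
go(.623,-.031,.22,191.5)
i=img("wrist"); save(i,"w2.png")
import pickle; pickle.dump(i,open("w2.pkl","wb"))
E
```

```text
now [ 0.6183 -0.0286  0.221 ] yaw -168.49 | turn 0.01 shift cm [-0.41 -0.33  0.1 ] q6 -1.94
```

View pics/w2.png

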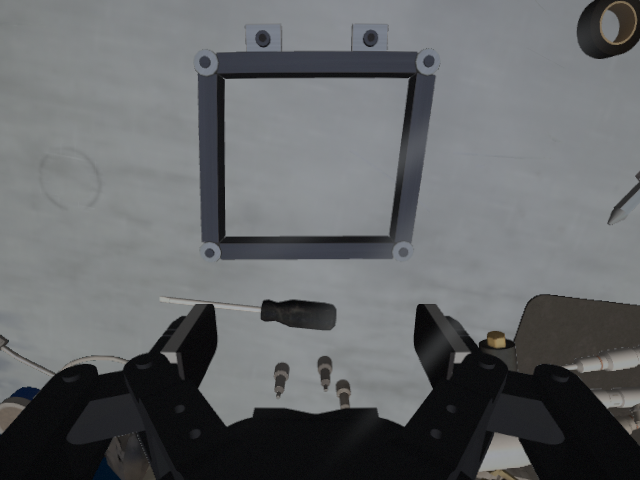

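The wrist view shows the whole opening: floor corners at about (224,78) NR, (408,78) NL, (391,237) FL and (224,237) FR. I'll fit the edges of the opening where they meet the bench.

```bash
cat >> h.py <<'E'
def opening(im,seed):
    "inner floor outline of the frame from a view above it: 4 corners in world, z=0, as NL,NR,FR,FL"
    g=cv2.GaussianBlur(im["frame"],(3,3),0).max(2)
    m=(g>80).astype(np.uint8); n,l=cv2.connectedComponents(m,connectivity=4); b=(l==l[seed[1],seed[0]]).astype(np.uint8)
    b=cv2.morphologyEx(b,cv2.MORPH_CLOSE,np.ones((5,5)))
    c=max(cv2.findContours(b,cv2.RETR_EXTERNAL,cv2.CHAIN_APPROX_NONE)[0],key=cv2.contourArea)
    q=cv2.approxPolyDP(cv2.convexHull(c),12,True)[:,0].astype(float); print("area",b.sum(),"quad",q.tolist())
    P=plane(im,c[:,0],0)[:,:2]; Q=plane(im,q,0)[:,:2]; L=[]
    for k in range(4):
        a,e=Q[k],Q[(k+1)%4]; u=(e-a)/np.linalg.norm(e-a); s=(P-a)@u; dd=np.abs((P-a)@[-u[1],u[0]])
        S=P[(s>.02)&(s<np.linalg.norm(e-a)-.02)&(dd<.006)].astype(np.float32)
        vx,vy,x0,y0=cv2.fitLine(S,cv2.DIST_HUBER,0,.01,.01).ravel(); L.append((np.array([x0,y0]),np.array([vx,vy])))
    C=[]
    for k in range(4):
        (p,u),(r,v)=L[k-1],L[k]; t=np.linalg.solve(np.c_[u,-v],r-p); C.append(p+t[0]*u)
    C=np.array(C); o=np.argsort(C[:,0]); N=C[o[:2]];F=C[o[2:]]
    N=N[np.argsort(-N[:,1])];F=F[np.argsort(-F[:,1])]; C=np.array([N[0],N[1],F[1],F[0]])
    ln=lambda a,b:round(float(np.linalg.norm(a-b))*1000,1); ang=lambda a,b:round(float(np.degrees(np.arctan2(*(b-a)[::-1]))),2)
    NL,NR,FR,FL=C
    print(np.round(C,4).tolist(),"near",ln(NL,NR),"right",ln(NR,FR),"far",ln(FR,FL),"left",ln(NL,FL))
    print("diag NL-FR",ln(NL,FR),ang(NL,FR),"NR-FL",ln(NR,FL),ang(NR,FL),"frame yaw",ang(NR,NL)-90,"far",ang(FR,FL)-90,"left yaw",ang(NL,FL),"right",ang(NR,FR))
    return C
E
python3 - <<'E'
from h import *;import pickle
i=pickle.load(open("w2.pkl","rb")); g=i["frame"].max(2); print(g[150,195:230],g[60:85,320])
C=opening(i,(315,160)); np.save("C0.npy",C)
t=img("top"); 
E
```

```text
[144 144 143 136  92  72  71  72  72  72  71  70  71  69  69  69  69  71
  69  69  70  67  45  23  22  23  21  22  22  71 126 138 139 139 139] [ 73  72  73  70  71  71  71  71  70  71  72  68  48  19  19  22  20  67
 125 142 141 141 141 141 143]
area 27695 quad [[408.0, 78.0], [388.0, 236.0], [225.0, 236.0], [225.0, 79.0]]
[[0.4697999954223633, 0.03460000082850456], [0.5056999921798706, -0.14169999957084656], [0.6654999852180481, -0.12039999663829803], [0.6276000142097473, 0.05609999969601631]] near 179.9 right 161.2 far 180.5 left 159.2
diag NL-FR 249.6 -38.38 NR-FL 232.3 58.34 frame yaw 11.489999999999995 far 12.11 left yaw 7.76 right 7.59
```

```bash
python3 -c "
from h import *
go(.50,.315,.22,153)"
```

```text
now [ 0.6181 -0.0277  0.2213] yaw -168.4 | turn 38.6 shift cm [26.08 25.17  0.14] q6 -1.94
```

>>> send_rows --rows '[[8.5,[0,0,0],9.65],[8.5,[0,0,0],9.65],[8.5,[0,0,0],9.65],[8.5,[0,0,0],9.65],[8.5,[4.3,4.2,0],0],[8.5,[4.3,4.2,0],0],[8.5,[4.3,4.2,0],0],[8.5,[4.3,4.2,0],0],[8.5,[4.3,4.2,0],0],[8.5,[4.5,4.2,0],0]]'

```text
t: 4.03
tool_pos: [0.4998, 0.3166, 0.2218]
tool_rot: [0.732, 3.054, 0.001]
contact_force: [0.4, -0.8, 0.2]
opening: 0.0853
grip_force: 0.0
```

>>> send_rows --rows '[[8.5,[0,0,0],0],[8.5,[0,0,0],0]]'

```text
t: 4.28
tool_pos: [0.501, 0.3143, 0.2214]
tool_rot: [0.732, 3.055, -0.0]
contact_force: [-0.0, -0.8, -0.7]
opening: 0.0847
grip_force: 0.0
```

```bash
python3 - <<'E'
from h import *
go(.50,.315,.22,153)
i=img("wrist"); save(i,"w3.png")
import pickle; pickle.dump(i,open("w3.pkl","wb"))
print(proj(i,[(.436,.351,.048),(.5025,.316,.048)]))
E
```

```text
now [0.501  0.3143 0.2214] yaw 153.04 | turn 0.04 shift cm [0.12 0.01 0.14] q6 -0.67
[[317.99657269 139.46066244]
 [316.77355423 222.07034634]]
```

View pics/w3.png

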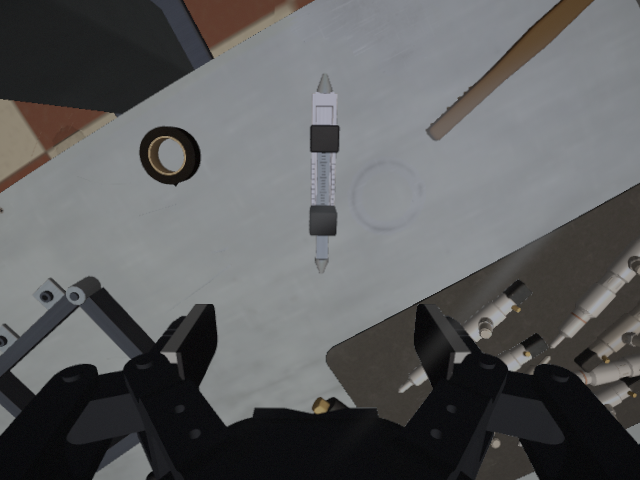

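Stock tip at (324,73), slide tip at (320,273), blocks at (325,138) and (322,220).

```bash
python3 - <<'E'
from h import *;import pickle
i=pickle.load(open("w3.pkl","rb"))
t=plane(i,[(324.3,72.5),(320.5,273)],.010);d=t[1]-t[0];L=np.linalg.norm(d);u=d/L
print(t,L,np.degrees(np.arctan2(u[1],u[0]))); g=t[0]+.06*u;print("grip",g)
a=180+np.degrees(np.arctan2(u[1],u[0]));go(g[0],g[1],.10,a);go(g[0],g[1],.014,a)
E
```

```text
[[0.38398031 0.38442947 0.01      ]
 [0.56406466 0.28957618 0.01      ]] 0.20353751606848342 -27.776488304709407
grip [0.43706664 0.35646805 0.01      ]
 now [0.5015 0.3136 0.2214] yaw 152.94 | turn 0.72 shift cm [ 7.71  0.79 12.14] q6 -0.67
 now [0.5015 0.3136 0.2214] yaw 152.94 | turn 0.72 shift cm [ 7.71  0.79 20.74] q6 -0.67
```

>>> send_rows --rows '[[8.5,[2.6,0.3,4],0.7],[8.5,[2.6,0.3,4],0],[8.5,[2.5,0.2,4],0],[6.0,[0,0,4],0],[6.0,[0,0,3],0],[6.0,[0,0,1.6],0],[5.0,[0,0,0],0]]'

```text
t: 5.2
tool_pos: [0.4371, 0.3554, 0.0144]
tool_rot: [-0.756, -3.048, 0.002]
contact_force: [0.5, 0.6, -0.4]
opening: 0.0497
grip_force: 0.0
```

```bash
python3 - <<'E'
from h import *
go(.43706664,.35646805,.014,152.22)
E
```

```text
now [0.4371 0.3554 0.0144] yaw 152.14 | turn -0.08 shift cm [0.05 0.09 0.04] q6 -0.53
```

>>> send_rows --newtons 45 --rows '[[2.0,[0,0,0],0],[2.0,[0,0,0],0],[2.0,[0,0,0],0],[2.0,[0,0,0],0],[2.0,[0,0,-1],0],[2.0,[0,0,-4],0],[2.0,[0,0,-4],0],[2.0,[0,0,0],0]]'

```text
t: 6.2
tool_pos: [0.4392, 0.3581, 0.1092]
tool_rot: [0.752, 3.045, 0.009]
contact_force: [0.1, 0.8, -3.3]
opening: 0.0256
grip_force: 45.6
```

```bash
python3 - <<'E'
from h import *
go(.5192,-.0045,.1044,141.62)
E
```

```text
now [0.4392 0.3581 0.1092] yaw 152.24 | turn 10.62 shift cm [-28.78 -23.47   0.37] q6 -0.53
```

>>> send_rows --rows '[[2.0,[0,0,0],5.3],[2.0,[0,0,0],5.3],[2.0,[-3.6,-2.95,0],0],[2.0,[-3.6,-2.95,0],0],[2.0,[-3.6,-2.95,0],0],[2.0,[-3.6,-2.95,0],0],[2.0,[-3.6,-2.95,0],0],[2.0,[-3.6,-2.95,0],0],[2.0,[-3.6,-2.9,0],0],[2.0,[-3.6,-2.9,0],0]]'

```text
t: 7.45
tool_pos: [0.5155, -0.0075, 0.1026]
tool_rot: [-1.031, -2.963, 0.001]
contact_force: [0.0, -0.1, -3.8]
opening: 0.0256
grip_force: 45.8
```

>>> send_rows --rows '[[2.0,[0,0,0],0],[2.0,[0,0,0],0],[2.0,[0,0,0],0]]'

```text
t: 7.82
tool_pos: [0.5162, -0.0053, 0.1042]
tool_rot: [-1.03, -2.966, 0.0]
contact_force: [-0.4, -0.0, -4.2]
opening: 0.0252
grip_force: 46.1
```

```bash
python3 - <<'E'
from h import *
go(.5192,-.0045,.1044,141.62)
i=img("wrist"); save(i,"w4.png")
import pickle; pickle.dump(i,open("w4.pkl","wb"))
C=np.load("C0.npy");print(proj(i,np.c_[C,np.zeros(4)]))
E
```

```text
now [ 0.5162 -0.0053  0.1042] yaw 141.7 | turn 0.08 shift cm [-0.18  0.25 -0.02] q6 -1.06
[[317.76699875 159.65681379]
 [177.07033432 331.41071033]
 [316.91286442 437.72775923]
 [460.28736119 301.81287598]]
```

View pics/w4.png

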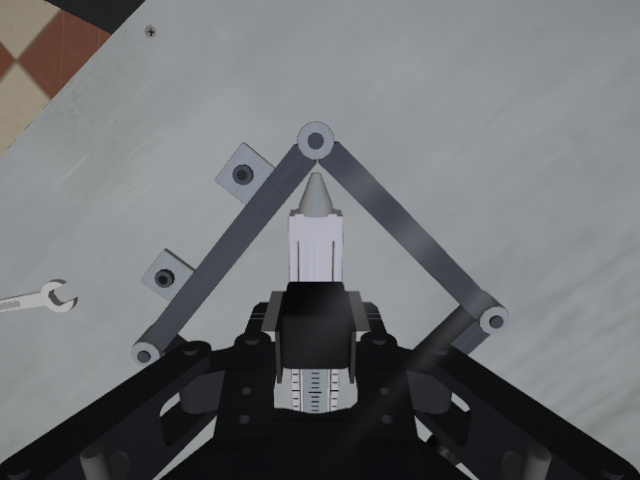

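The rule's stock tip is at (316,172), with the near-left corner just ahead at (317,158); rule direction looks right.

```bash
python3 - <<'E'
from h import *;import pickle
i=pickle.load(open("w4.pkl","rb"))
t=plane(i,[(316,171.5)],.0998)[0];b=plane(i,[(316.5,245)],.1048)[0]
C=np.load("C0.npy");u=(C[2]-C[0])/np.linalg.norm(C[2]-C[0]);n=np.array([-u[1],u[0]])
o=ctrl.get_obs();print("tip",t,"rel tcp along/lat",(t[:2]-o["tool_pos"][:2])@u,(t[:2]-o["tool_pos"][:2])@n,"tip rel NL along/lat",(t[:2]-C[0])@u,(t[:2]-C[0])@n, (b[:2]-C[0])@n)
E
```

```text
tip [0.46885316 0.03349723 0.0998    ] rel tcp along/lat -0.06140210340698142 0.0008678958142231605 tip rel NL along/lat -9.462164852058486e-05 -0.0014723843812443043 -0.0012194495441345573
```

>>> send_rows --rows '[[2.0,[-0.3,0.15,0],0],[2.0,[0,0,2],0],[2.0,[0,0,3],0],[2.0,[0,0,2.5],0],[2.0,[0,0,1.0],0],[2.0,[0,0,0.3],0],[2.0,[0,0,0],0],[2.0,[0,0,0],0]]'

```text
t: 8.88
tool_pos: [0.5215, -0.0072, 0.0185]
tool_rot: [1.032, 2.965, 0.001]
contact_force: [-0.4, 0.5, -3.6]
opening: 0.0254
grip_force: 46.1
```

```bash
python3 - <<'E'
from h import *
go(.5192,-.0045,.0144,141.62)
i=img("wrist"); save(i,"w5.png",(200,60,440,240),3)
E
```

```text
now [ 0.5215 -0.0072  0.0185] yaw 141.63 | turn 0.01 shift cm [0.35 0.08 0.41] q6 -1.06
```

View pics/w5.png

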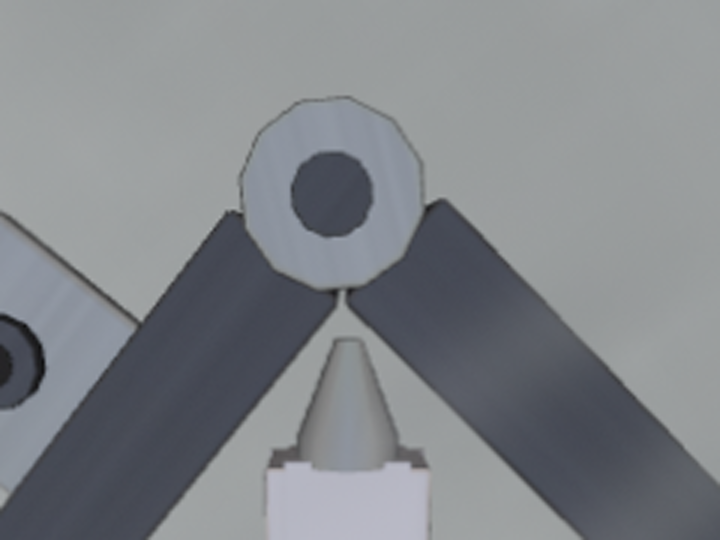

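The stock tip is centred and about 5 mm short of the corner at crop (342,300); I advance it, lower it and let go.

>>> send_rows --rows '[[2.0,[0.4,-0.07,0],0],[2.0,[0,0,0.2],0],[2.0,[0,0,0.15],0],[2.0,[0,0,0],0],[2.0,[0,0,0],0]]'

```text
t: 9.55
tool_pos: [0.5174, -0.0051, 0.0172]
tool_rot: [-1.032, -2.966, 0.0]
contact_force: [-11.4, 1.8, 19.5]
opening: 0.0253
grip_force: 49.1
```

```bash
python3 - <<'E'
from h import *
go(.5192,-.0045,.0144,141.62)
E
```

```text
now [ 0.5174 -0.0051  0.0172] yaw 141.64 | turn 0.02 shift cm [-0.11  0.16  0.28] q6 -1.05
```

>>> send_rows --rows '[[3.0,[0,0,-0.2],0],[4.2,[0,0,0],0],[4.2,[0,0,0],0],[4.2,[0,0,0],0]]'

```text
t: 10.05
tool_pos: [0.5167, -0.0052, 0.0155]
tool_rot: [-1.032, -2.967, 0.0]
contact_force: [-0.3, -0.5, -0.5]
opening: 0.0424
grip_force: 0.0
```

```bash
python3 - <<'E'
from h import *
go(.5192,-.0045,.0144,141.62)
i=img("wrist"); a=i["frame"][60:240,200:440,::-1];t=img("top");b=t["frame"][185:290,310:425,::-1]
a=cv2.resize(a,(400,300));b=cv2.resize(b,(400,365));cv2.imwrite("pics/c1.png",np.vstack([a,b]).astype(np.uint8)[:600])
E
```

```text
now [ 0.5167 -0.0052  0.0155] yaw 141.63 | turn 0.01 shift cm [-0.15  0.21  0.11] q6 -1.06
```

View pics/c1.png

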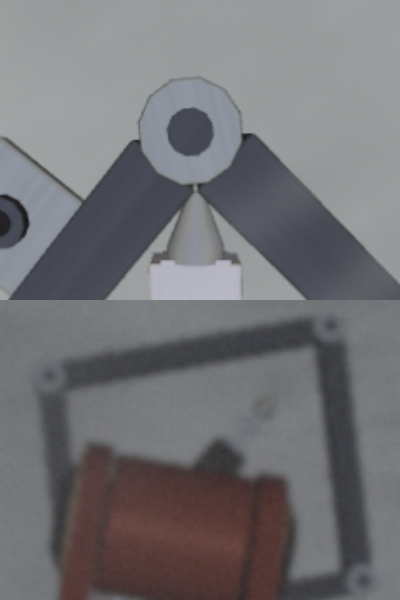

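The stock tip now sits right in the near-left corner and the rule points at the far-right one. Next, straddle forward to the slide's block.

```bash
python3 - <<'E'
from h import *
C=np.load("C0.npy");u=(C[2]-C[0])/np.linalg.norm(C[2]-C[0]);p=C[0]+.1385*u
go(p[0],p[1],.0155,141.62)
E
```

```text
now [ 0.5167 -0.0052  0.0155] yaw 141.62 | turn 0.0 shift cm [-7.71  0.21 -0.  ] q6 -1.06
```

>>> send_rows --newtons 20 --rows '[[4.2,[-2.6,0.03,0],0],[4.2,[-2.6,0.04,0],0],[4.2,[-2.6,0.03,0],0],[4.2,[0,0,0],0],[4.2,[0,0,0],0],[2.0,[0,0,0],0],[2.0,[0,0,0],0],[2.0,[0,0,0],0],[2.0,[0,0,0],0]]'

```text
t: 11.28
tool_pos: [0.5781, -0.0526, 0.0155]
tool_rot: [-1.032, -2.966, 0.0]
contact_force: [-0.8, -0.8, -1.0]
opening: 0.0256
grip_force: 26.1
```

```bash
python3 - <<'E'
from h import *
C=np.load("C0.npy");u=(C[2]-C[0])/np.linalg.norm(C[2]-C[0]);p=C[2]-.065*u
go(p[0],p[1],.0155,141.62); print(ctrl.get_obs()["contact_force"])
E
```

```text
now [ 0.5781 -0.0526  0.0155] yaw 141.64 | turn 0.02 shift cm [-4.55  0.11 -0.  ] q6 -1.12
[-0.81138209 -0.83218916 -0.95891116]
```

>>> send_rows --rows '[[2.0,[-0.7,0.02,0],0],[2.0,[-0.7,0.02,0],0],[2.0,[-0.7,0.02,0],0],[2.0,[-0.7,0.02,0],0],[2.0,[-0.7,0.02,0],0],[2.0,[-0.6,0,0],0],[2.0,[0,0,0],0],[2.0,[0,0,0],0]]'

```text
t: 12.28
tool_pos: [0.6114, -0.0778, 0.0158]
tool_rot: [1.033, 2.967, -0.001]
contact_force: [-1.5, -2.3, -2.1]
opening: 0.0255
grip_force: 25.9
```

>>> send_rows --rows '[[2.0,[-0.1,0,0],0],[2.0,[0,0,0],0]]'

```text
t: 12.52
tool_pos: [0.6116, -0.0779, 0.0156]
tool_rot: [-1.032, -2.966, 0.0]
contact_force: [-4.0, -1.3, -0.5]
opening: 0.0254
grip_force: 26.1
```

>>> send_rows --rows '[[2.0,[-0.1,0,0],0],[2.0,[0,0,0],0]]'

```text
t: 12.78
tool_pos: [0.6118, -0.0781, 0.0155]
tool_rot: [-1.031, -2.964, -0.0]
contact_force: [-6.6, 0.0, 0.9]
opening: 0.0255
grip_force: 26.3
```

>>> send_rows --rows '[[2.0,[0.4,0,0],0],[2.0,[0,-0.3,0],0],[2.0,[0,0,0],0],[2.0,[-0.1,0,0],0],[2.0,[-0.1,0,0],0],[2.0,[0,0,0],0]]'

```text
t: 13.52
tool_pos: [0.6099, -0.0798, 0.016]
tool_rot: [1.033, 2.966, 0.001]
contact_force: [1.3, 1.9, -2.6]
opening: 0.0258
grip_force: 26.0
```

>>> send_rows --rows '[[2.0,[-0.1,0,0],0],[2.0,[0,0,0],0]]'

```text
t: 13.78
tool_pos: [0.6103, -0.0802, 0.0158]
tool_rot: [-1.033, -2.967, -0.001]
contact_force: [1.6, 2.5, -1.4]
opening: 0.0256
grip_force: 26.0
```

>>> send_rows --rows '[[2.0,[-0.1,0,0],0],[2.0,[0,0,0],0]]'

```text
t: 14.02
tool_pos: [0.6106, -0.0805, 0.0156]
tool_rot: [-1.032, -2.966, -0.001]
contact_force: [-0.3, 5.1, -1.3]
opening: 0.0254
grip_force: 26.1
```

```bash
python3 - <<'E'
from h import *
C=np.load("C0.npy");u=(C[2]-C[0])/np.linalg.norm(C[2]-C[0]);n=np.array([-u[1],u[0]]);o=ctrl.get_obs()
for p in ([.5167,-.0052],[.5781,-.0526],[.6117,-.078],o["tool_pos"][:2]): print((np.array(p)-C[0])@u,(np.array(p)-C[0])@n)
print(o["contact_force"][:2]@u,o["contact_force"][:2]@n)
E
```

```text
0.06143916665566582 -0.002095368201585516
0.13900061041367662 -0.0011243541787584362
0.18111011785519734 -0.00017067254290175062
0.1818263138454341 -0.002781453561858351
-3.431284395961985 3.8373225343242683
```

>>> send_rows --rows '[[2.0,[0.2,0,0],0],[2.0,[0,0.14,0],0],[2.0,[0,0,0],0],[2.0,[-0.1,0,0],0],[2.0,[-0.1,0,0],0],[2.0,[0,0,0],0]]'

```text
t: 14.78
tool_pos: [0.6116, -0.0801, 0.0156]
tool_rot: [-1.032, -2.966, 0.001]
contact_force: [-0.3, 0.3, -1.9]
opening: 0.0254
grip_force: 26.0
```

>>> send_rows --rows '[[2.0,[-0.1,0,0],0],[2.0,[0,0,0],0]]'

```text
t: 15.02
tool_pos: [0.6119, -0.0803, 0.0155]
tool_rot: [-1.031, -2.965, 0.0]
contact_force: [-4.1, 0.7, -0.6]
opening: 0.0258
grip_force: 26.3
```

```bash
python3 - <<'E'
from h import *
C=np.load("C0.npy");u=(C[2]-C[0])/np.linalg.norm(C[2]-C[0]);n=np.array([-u[1],u[0]]);o=ctrl.get_obs()
for p in (o["tool_pos"][:2],): print((np.array(p)-C[0])@u,(np.array(p)-C[0])@n)
print(o["contact_force"][:2]@u,o["contact_force"][:2]@n)
E
```

```text
0.18269595523032073 -0.001841217233444202
-3.637172982001926 -2.044055701911236
```

>>> send_rows --rows '[[2.0,[0,-0.06,0],0],[2.0,[-0.04,0,0],0],[2.0,[0,0,0],0],[2.0,[0,0,0],0]]'

```text
t: 15.52
tool_pos: [0.612, -0.0805, 0.0155]
tool_rot: [-1.032, -2.965, -0.002]
contact_force: [-4.2, 3.4, -0.0]
opening: 0.0257
grip_force: 26.3
```

```bash
cat >> h.py <<'E'
def rel(a,b,off=0):
    "TCP along/lateral of diagonal a->b and the force so"
    C=np.load("C0.npy");u=(C[b]-C[a])/np.linalg.norm(C[b]-C[a]);n=np.array([-u[1],u[0]]);o=ctrl.get_obs();p=o["tool_pos"][:2]-C[a];f=o["contact_force"][:2]
    print("along,lat mm",np.round([p@u*1e3,p@n*1e3],1),"F",np.round([f@u,f@n],1),"grip",o["opening"],"z",o["tool_pos"][2])
E
python3 -c "
from h import *
rel(0,2)"
```

```text
along,lat mm [182.9  -1.9] F [-5.4  0. ] grip 0.02574553312282031 z 0.015481108471517943
```

The force is now purely along the diagonal (−5.4 N along, 0 lateral), so the slide tip is in the far-right corner. I let go and check both tips from above.

>>> send_rows --rows '[[4.2,[0,0,0],0],[4.2,[0,0,0],0],[4.2,[0,0,-3],0],[4.2,[2,0,-6],0],[4.2,[3,0,-6],0],[4.2,[3,0,-5.5],0],[4.2,[0,0,0],0],[4.2,[0,0,0],0]]'

```text
t: 16.52
tool_pos: [0.5521, -0.0333, 0.2163]
tool_rot: [1.032, 2.965, -0.0]
contact_force: [0.5, -0.3, -1.3]
opening: 0.0417
grip_force: 0.0
```

```bash
python3 - <<'E'
from h import *
import pickle
i=img("wrist"); pickle.dump(i,open("w6.pkl","wb")); save(i,"w6.png")
rel(0,2)
C=np.load("C0.npy");p=proj(i,np.c_[C,np.zeros(4)]);print(np.round(p,1)); print(np.round(proj(i,np.c_[C,np.full(4,.01)]),1))
a=i["frame"]
for c in (p[0],p[2]):
    x,y=int(c[0]),int(c[1]); print(cv2.cvtColor(a,cv2.COLOR_RGB2GRAY)[y-16:y+17,x-10:x+11])
E
```

```text
along,lat mm [106.2  -2.5] F [-0.1  0.4] grip 0.04192650380033939 z 0.21480046163239108
[[316.3 105.7]
 [210.5 240.2]
 [316.2 330.4]
 [423.1 215.7]]
[[316.3 104.7]
 [207.8 242.9]
 [316.3 334.9]
 [426.  217.8]]
[[133 134 134 124  74  66  66  66  64  63  64  64  64  78 114 134 134 134
  135 133 130]
 [133 134 134 124  75  57  66  65  63  64  65  64  63  83 119 135 134 134
  136 134 127]
 [133 135 134 135 126  87  64  64  64  65  63  62  72 112 134 135 134 134
  136 135 112]
 [133 134 134 135 136 129 103  73  64  62  61  89 124 136 134 135 135 133
  135 130  98]
 [133 134 134 134 137 136 135 128 112 113 122 137 138 137 135 135 135 133
  134 116  74]
 [132 134 134 134 136 136 136 136 134 135 136 137 138 138 135 135 135 134
  128 101  63]
 [128 133 135 134 135 136 136 135 134 135 136 137 139 138 136 134 135 132
  113  75  65]
 [109 132 133 134 135 136 135 135 134 134 136 137 138 139 136 135 133 119
   85  61  65]
 [ 84 123 131 134 134 136 136 136 134 134 135 136 138 139 138 132 116  84
   62  66  66]
 [ 70  86 111 125 131 135 136 135 136 133 135 136 137 136 127 110  81  61
   67  66  65]

[... 4285 characters left out ...]
2  73  65  45  44  44  44  50  54  44  44  48  59  72  72  73
   72  72  72]
 [ 71  72  72  72  74  69  50  45  44  51  54  44  48  59  70  72  72  73
   72  73  73]
 [ 72  73  71  72  73  72  69  56  44  51  54  45  57  69  72  73  71  72
   72  72  71]
 [ 71  71  72  72  72  73  73  72  61  51  55  57  71  73  72  71  71  72
   73  72  71]
 [ 70  71  71  72  73  72  72  73  72  69  68  72  73  72  72  72  72  73
   73  72  71]
 [ 72  71  71  72  72  72  72  72  71  64  65  67  72  71  71  71  73  73
   72  72  72]
 [ 71  72  70  71  72  72  71  67  65  67  68  68  68  68  71  72  72  71
   71  73  72]
 [ 71  71  73  72  71  69  70  75  82  88  93 101 102  94  73  67  68  70
   71  71  70]]
```

Both tips image within about 1 px of the predicted corner points, so diagonal 1 is confirmed at about 248–249 mm. Now back down, shut the slide and carry the rule to the other diagonal.

>>> send_rows --rows '[[4.2,[-3,0,5.5],0],[4.2,[-3,0,6],0],[4.2,[-2,0,6],0],[4.2,[0,0,3],0],[4.2,[0,0,0],0],[4.2,[0,0,0],0],[2.0,[0,0,0],0],[2.0,[0,0,0],0],[2.0,[0,0,0],0]]'

```text
t: 17.7
tool_pos: [0.6141, -0.0818, 0.0181]
tool_rot: [1.031, 2.964, -0.0]
contact_force: [-1.3, -0.4, 6.9]
opening: 0.0253
grip_force: 26.5
```

>>> send_rows --rows '[[2.0,[0.8,0,0],0],[2.0,[0.9,0,0],0],[2.0,[0.9,0,0],0],[2.0,[0.9,0,0],0],[2.0,[0.6,0,0],0],[2.0,[0,0,0],0],[4.2,[0,0,0],0],[4.2,[0,0,0],0],[4.2,[0,0,0],0]]'

```text
t: 18.82
tool_pos: [0.5801, -0.0556, 0.0153]
tool_rot: [-1.032, -2.966, -0.0]
contact_force: [-0.7, -0.1, -0.1]
opening: 0.0422
grip_force: 0.0
```

```bash
python3 -c "
from h import *
rel(0,2)"
```

```text
along,lat mm [142.4  -2.3] F [-0.5 -0.5] grip 0.04223452209298626 z 0.015272902558384448
```

>>> send_rows --newtons 90 --rows '[[4.2,[2.7,0.01,0],0],[4.2,[2.7,0.01,0],0],[4.2,[2.6,0,0],0],[4.2,[0,0,0],0],[2.0,[0,0,0],0],[2.0,[0,0,0],0],[2.0,[0,0,0],0],[2.0,[0,0,-1],0],[2.0,[0,0,-4],0],[2.0,[0,0,-4],0]]'

```text
t: 20.08
tool_pos: [0.5166, -0.006, 0.1057]
tool_rot: [-1.032, -2.964, 0.001]
contact_force: [0.5, 0.4, -3.9]
opening: 0.0245
grip_force: 91.4
```

```bash
python3 - <<'E'
from h import *
rel(0,2)
C=np.load("C0.npy");u=(C[3]-C[1])/np.linalg.norm(C[3]-C[1]);p=C[1]+.068*u; a=180+np.degrees(np.arctan2(u[1],u[0]));print(a)
go(p[0],p[1],.1,a)
E
```

```text
along,lat mm [61.9 -2.8] F [0.1 0.6] grip 0.024523300064358513 z 0.10569347031778713
238.33978
 now [ 0.5166 -0.006   0.1057] yaw 141.62 | turn -96.72 shift cm [ 5.32 -6.19  0.56] q6 -1.06
```

>>> send_rows --rows '[[2.0,[0,0,0],-9.67],[2.0,[0,0,0],-9.67],[2.0,[0,0,0],-9.67],[2.0,[0,0,0],-9.67],[2.0,[0,0,0],-9.67],[2.0,[0,0,0],-9.67],[2.0,[0,0,0],-9.67],[2.0,[0,0,0],-9.67],[2.0,[0,0,0],-9.67],[2.0,[0,0,0],-9.67]]'

```text
t: 21.32
tool_pos: [0.517, -0.0061, 0.1051]
tool_rot: [1.537, -2.737, -0.002]
contact_force: [-0.6, 0.2, -4.1]
opening: 0.0245
grip_force: 91.6
```

>>> send_rows --rows '[[2.0,[1.8,-2.1,0.2],0],[2.0,[1.8,-2.1,0.2],0],[2.0,[1.7,-2.0,0],0],[2.0,[0,0,0],0],[2.0,[0,0,0],0],[2.0,[0,0,0],0]]'

```text
t: 22.08
tool_pos: [0.5423, -0.0829, 0.1014]
tool_rot: [1.532, -2.742, -0.001]
contact_force: [-0.2, 0.4, -4.2]
opening: 0.025
grip_force: 91.6
```

```bash
cat > tip.py <<'E'
from h import *
# stock tip in the wrist view near its expected place: print the bright-tip profile along the rule
def tip(a,b,dz):
    i=img("wrist");o=ctrl.get_obs();M=R.from_rotvec(o["tool_rot"]).as_matrix();rel(a,b)
    C=np.load("C0.npy");e=o["tool_pos"]+M@[.0615,0,0];e[2]=dz
    print("tip expect",np.round(proj(i,e)[0],1),"corner top",np.round(proj(i,[*C[a],.028])[0],1),"corner z10",np.round(proj(i,[*C[a],.01])[0],1))
    u=(C[b]-C[a])/np.linalg.norm(C[b]-C[a]);n=np.array([-u[1],u[0]])
    print("exp tip along/lat",(e[:2]-C[a])@u*1e3,(e[:2]-C[a])@n*1e3)
    x,y=proj(i,e)[0].astype(int);g=cv2.cvtColor(i["frame"],cv2.COLOR_RGB2GRAY);print(y-22,x-16);print("\n".join(" ".join("%3d"%v for v in r) for r in g[y-22:y+20:2,x-16:x+17:2]))
    return i
E
python3 - <<'E'
from tip import *
o=ctrl.get_obs(); i=tip(1,3,o["tool_pos"][2]-.005); save(i,"w7.png")
E
```

```text
along,lat mm [69.3 -0.5] F [-0.2 -0.4] grip 0.024781236070240863 z 0.10160200422369445
tip expect [316.6 170.7] corner top [317.  148.4] corner z10 [316.8 147.8]
exp tip along/lat 7.799817513066272 -0.5619936024528138
148 300
 71  71  70  69  70  70  71  69 135  61  70  68  69  70  69  70  70
 70  69  69  70  71  72  67 101 159 120  66  69  67  68  71  69  70
 71  69  71  71  71  74 133 159 159 159 108  68  70  68  69  70  69
 70  71  71  70  70 138 158 159 158 158 159 112  68  68  69  68  70
 70  72  70  73 136 158 158 158 159 159 160 160 113  70  71  68  70
 71  71  95 157 156 157 157 158 158 159 160 160 160 105  69  70  69
 68  99 157 156 157 157 157 158 158 158 159 160 160 153  84  69  69
112 158 157 157 157 156 157 157 158 158 159 160 160 160 149  73  70
156 157 157 157 156 156 156 157 157 159 159 160 160 160 160 149  76
156 156 157 156 157 156 156 157 158 159 159 159 159 160 159 159 149
155 156 156 157 157 157 157 157 158 158 158 159 159 159 159 159 158
154 155 156 156 157 157 157 158 158 158 159 159 160 159 160 160 159
154 155 156 156 157 157 125 120 117 128 130 159 160 159 160 159 159
154 154 155 156 156 144 101 128 139 137 121 141 159 159 159 158 159
154 154 154 156 156 109 114 130 139 137 125 116 158 160 159 159 158
155 154 154 155 152  93 124 134 138 137 129 110 158 158 159 159 158
155 154 154 155 138 103 126 137 139 137 133 115 130 158 158 158 158
155 155 154 154 105 116 128 138 139 137 134 117 114 157 158 158 157
155 155 155 142  91 123 131 138 139 138 137 121 104 144 156 157 157
155 154 155 127 105 125 133 138 139 138 137 125 113 127 155 156 157
155 155 151  87 115 127 135 138 139 139 138 128 117  97 156 156 156
```

>>> send_rows --rows '[[2.0,[0,0,2],0],[2.0,[0,0,3],0],[2.0,[0,0,2.2],0],[2.0,[0,0,0.7],0],[2.0,[0,0,0],0],[2.0,[0,0,0],0]]'

```text
t: 22.88
tool_pos: [0.5438, -0.0839, 0.0238]
tool_rot: [-1.53, 2.742, -0.002]
contact_force: [-0.3, 0.1, -3.6]
opening: 0.0248
grip_force: 91.6
```

```bash
python3 - <<'E'
from tip import *
o=ctrl.get_obs(); print(o["contact_force"]);i=tip(1,3,o["tool_pos"][2]-.005)
E
```

```text
[-0.3097201   0.05786049 -3.55906634]
along,lat mm [69.2 -2.3] F [ 0.5 -0.1] grip 0.024674746619375226 z 0.024056904675203338
tip expect [316.6 170.6] corner top [322.4 152.7] corner z10 [321.7 151.3]
exp tip along/lat 7.6906836330293835 -2.264738004154191
148 300
 74  73  73  73  74  72  72  69  65  55 104 109  61  68  72  71  73
 73  72  73  72  73  73  73  74  74  66 129 105  40  66  71  71  71
 73  73  73  73  74  74  74  74  74  72 106 140  63  72  72  72  71
 74  74  73  73  73  74  75  74  71  69 145 164  79  69  73  72  71
 72  73  73  73  75  75  73  71  73 144 164 164 153  69  69  73  72
 73  73  73  75  75  75  68 100 163 163 164 164 164 153  73  70  73
 73  75  74  75  74  67 103 163 163 163 164 164 164 164 155  76  71
 74  75  75  72  67 129 162 162 163 163 163 164 164 164 165 152  67
 74  74  71  72 145 162 163 162 163 163 163 164 164 164 165 165 145
 74  70  66 144 162 161 162 162 163 162 163 164 164 164 164 165 165
 70  92 152 162 162 162 162 162 162 162 163 163 164 164 165 164 165
106 162 162 162 161 161 162 161 161 163 162 163 163 164 163 164 165
162 162 162 162 161 161 129 115 119 132 134 163 163 164 164 165 164
162 162 163 162 161 149 104 133 143 141 126 144 163 163 164 165 164
161 162 162 161 162 113 119 136 143 141 129 120 163 163 164 164 164
161 161 161 162 158  96 128 138 143 141 133 114 163 163 163 164 164
160 161 162 162 144 107 130 141 143 142 137 120 134 163 163 163 164
160 161 161 162 111 120 133 142 144 141 139 122 112 162 163 163 163
160 161 161 149  94 126 135 142 144 142 141 125 107 150 163 163 163
160 160 161 132 109 129 138 143 144 142 141 129 118 132 163 163 163
160 160 156  90 119 131 140 142 144 143 142 134 120 101 162 162 163
```

>>> send_rows --rows '[[2.0,[0.35,0.12,0],0],[2.0,[0.3,0.1,0],0],[2.0,[0,0,0.4],0],[2.0,[0,0,0.2],0],[2.0,[0,0,0],0],[2.0,[0,0,0],0]]'

```text
t: 23.68
tool_pos: [0.5378, -0.0881, 0.0168]
tool_rot: [-1.531, 2.743, -0.001]
contact_force: [3.2, -0.6, -4.3]
opening: 0.0245
grip_force: 91.6
```

```bash
python3 - <<'E'
from tip import *
o=ctrl.get_obs(); print(o["contact_force"]);i=tip(1,3,o["tool_pos"][2]-.005)
E
```

```text
[ 3.22639595 -0.64093882 -4.25862859]
along,lat mm [62.5  0.7] F [ 0.5 -1.4] grip 0.02481562797676607 z 0.016812626957256667
tip expect [316.9 170.6] corner top [315.2 171.6] corner z10 [315.2 168. ]
exp tip along/lat 0.9614562436591919 0.7424498176425312
148 300
146 146 147 146 121  71  71  72  72  71  70 102 147 147 147 147 147
147 147 148 147 147 141 114 114 110 106 147 147 147 147 146 146 146
147 147 147 147 147 147 147 147 146 146 145 146 145 145 145 144 144
147 146 146 146 145 145 145 145 145 145 145 146 146 147 147 148 149
145 144 144 145 145 146 146 147 148 148 149 148 149 150 149 148 148
147 147 148 148 149 149 149 149 149 148 148 147 147 146 146 145 145
149 148 148 148 148 147 147 146 145 145 145 145 145 145 145 144 140
111 142 145 146 145 144 144 145 145 145 145 145 144 145 142 123  80
 70  80 127 143 144 144 144 145 145 146 147 147 148 133  91  70  73
 72  73  69  96 122 122 125 130 130 131 132 133  94  71  73  72  72
 73  72  74  73  73  64  35 146  55  47  64  69  71  73  72  72  72
 71  72  73  74  74  73  58 155  60  68  72  71  71  72  73  73  73
 73  74  74  75  73  70  66 130  81  68  73  72  72  71  73  74  74
 74  74  74  74  69  73 101 133 135  70  69  72  72  72  72  72  75
 74  74  73  66 110 108 120 136 143 133  71  71  74  73  74  73  75
 74  72  64 118 158  92 127 138 143 141 126  69  72  74  74  75  75
 71  75 144 162 134 109 130 141 142 141 136 111  64  74  75  75  76
 69 148 161 161  84 121 132 142 143 141 137 121  93  65  75  77  77
153 161 161 149  96 126 135 142 143 141 139 124 108 138  68  77  79
160 161 160 112 110 128 138 142 143 142 141 127 113 131 133  72  81
161 160 156  93 120 131 139 142 142 141 141 131 119 101 163 127  75
```

>>> send_rows --newtons 20 --rows '[[2.0,[0,-0.08,0],0],[2.0,[0,0,0.1],0],[2.0,[0,0,0],0],[4.2,[0,0,0],0],[4.2,[0,0,0],0],[4.2,[0,0,0],0]]'

```text
t: 24.48
tool_pos: [0.5384, -0.0886, 0.0159]
tool_rot: [-1.531, 2.743, -0.0]
contact_force: [-0.5, -0.1, 0.0]
opening: 0.0418
grip_force: 0.0
```

```bash
python3 - <<'E'
from tip import *
o=ctrl.get_obs(); print(o["contact_force"]);i=tip(1,3,.01)
E
```

```text
[-0.48828262 -0.1341554   0.00295784]
along,lat mm [62.3  0. ] F [-0.8  0.8] grip 0.041714722758774046 z 0.015871837687806697
tip expect [317.1 170.4] corner top [317.2 172.2] corner z10 [317.  168.5]
exp tip along/lat 0.8189919422367117 0.0395353389073796
148 301
147 146 147 146 137  78  71  72  72  73  71  72 102 148 148 147 148
147 148 147 148 148 148 108  95  97  98 105 147 147 147 147 147 147
148 148 148 147 147 147 147 147 147 146 147 146 145 145 146 144 145
147 147 147 147 146 146 145 145 145 145 145 145 145 146 146 147 148
146 145 145 145 145 145 145 146 147 147 148 149 149 150 150 149 149
145 147 147 148 148 149 149 150 150 150 149 149 148 147 147 147 146
148 150 150 149 149 148 148 148 147 147 146 145 145 145 144 145 144
109 144 146 146 146 145 145 145 145 145 144 145 145 144 144 143 124
 72  73 120 144 145 144 144 145 145 145 146 146 147 146 133  92  70
 72  72  71  94 131 135 137 141 142 143 144 149 136  95  71  72  73
 73  73  73  72  70  67  50  96 121  45  62  69  68  73  73  74  72
 73  74  74  74  74  74  65 115 142  56  69  73  71  73  72  74  74
 73  72  74  75  74  74  69  95 108  64  73  73  73  72  72  73  75
 72  74  74  75  73  67  89 140 143 101  68  73  73  73  73  72  75
 75  74  75  72  63  81 131 142 142 137  70  68  75  74  72  74  74
 75  75  72  74  88 117 132 142 142 139 117  60  71  74  75  75  75
 75  70  70 143  95 126 136 142 142 140 125 105  78  72  76  76  77
 70  97 153 144 104 129 138 142 142 141 129 109 143  82  74  78  78
111 162 161 110 116 131 141 143 142 141 134 120 116 156  86  77  80
162 161 149  92 124 132 142 142 143 141 137 122 105 163 156  76  78
162 161 132 106 126 136 142 143 142 141 139 123 109 139 163 155  79
```

>>> send_rows --newtons 20 --rows '[[4.2,[-2.7,0,0],0],[4.2,[-2.7,0,0],0],[4.2,[-2.7,0,0],0],[4.2,[0,0,0],0],[4.2,[0,0,0],0],[2.0,[0,0,0],0],[2.0,[0,0,0],0],[2.0,[0,0,0],0],[2.0,[0,0,0],0]]'

```text
t: 25.65
tool_pos: [0.5807, -0.0198, 0.0158]
tool_rot: [1.53, -2.744, 0.0]
contact_force: [0.4, -0.9, -0.4]
opening: 0.0254
grip_force: 25.6
```

```bash
python3 -c "
from h import *
rel(1,3)"
```

```text
along,lat mm [1.431e+02 1.000e-01] F [-0.5 -0.8] grip 0.02540048739942135 z 0.01576412185342939
```

>>> send_rows --rows '[[2.0,[-0.6,0,0],0],[2.0,[-0.7,0,0],0],[2.0,[-0.7,0,0],0],[2.0,[0,0,0],0],[2.0,[0,0,0],0]]'

```text
t: 26.28
tool_pos: [0.5913, -0.0023, 0.0158]
tool_rot: [-1.531, 2.743, 0.0]
contact_force: [0.7, -0.7, -0.7]
opening: 0.0258
grip_force: 25.5
```

>>> send_rows --rows '[[2.0,[-0.15,0,0],0],[2.0,[0,0,0],0]]'

```text
t: 26.52
tool_pos: [0.592, -0.0013, 0.0158]
tool_rot: [1.531, -2.743, -0.0]
contact_force: [0.2, 0.9, 0.2]
opening: 0.0258
grip_force: 25.5
```

>>> send_rows --rows '[[2.0,[-0.1,0,0],0],[2.0,[0,0,0],0]]'

```text
t: 26.78
tool_pos: [0.5925, -0.0004, 0.0158]
tool_rot: [1.531, -2.743, -0.0]
contact_force: [0.2, 0.2, -0.3]
opening: 0.026
grip_force: 25.6
```

```bash
python3 -c "
from h import *
rel(1,3)"
```

```text
along,lat mm [165.8   0.2] F [ 0.3 -0. ] grip 0.02597917727003295 z 0.015768138169769456
```

>>> send_rows --rows '[[2.0,[-0.1,0,0],0],[2.0,[0,0,0],0]]'

```text
t: 27.02
tool_pos: [0.5931, 0.0005, 0.0158]
tool_rot: [1.531, -2.743, -0.0]
contact_force: [-0.8, 0.3, -0.2]
opening: 0.0258
grip_force: 25.6
```

>>> send_rows --rows '[[2.0,[-0.08,0,0],0],[2.0,[0,0,0],0]]'

```text
t: 27.28
tool_pos: [0.5935, 0.0012, 0.0158]
tool_rot: [-1.531, 2.743, 0.0]
contact_force: [-1.5, 0.3, -1.2]
opening: 0.0257
grip_force: 25.5
```

```bash
python3 -c "
from h import *
rel(1,3)"
```

```text
along,lat mm [167.7   0.2] F [-0.5  1.4] grip 0.0257399853394963 z 0.015767861614652996
```

>>> send_rows --rows '[[2.0,[-0.08,0,0],0],[2.0,[0,0,0],0]]'

```text
t: 27.52
tool_pos: [0.5938, 0.0017, 0.0157]
tool_rot: [1.531, -2.743, -0.0]
contact_force: [-0.4, -0.5, -0.7]
opening: 0.0254
grip_force: 25.6
```

>>> send_rows --rows '[[2.0,[-0.06,0,0],0],[2.0,[0,0,0],0]]'

```text
t: 27.78
tool_pos: [0.594, 0.002, 0.0157]
tool_rot: [1.531, -2.742, 0.0]
contact_force: [-3.1, -2.3, 0.1]
opening: 0.0254
grip_force: 25.6
```

```bash
python3 -c "
from h import *
rel(1,3)"
```

```text
along,lat mm [168.7   0.2] F [-3.6  1.5] grip 0.025352569886954137 z 0.015729562600689872
```

Force lies along the diagonal again, so both tips are seated. Release and check from above.

>>> send_rows --rows '[[4.2,[0,0,0],0],[4.2,[0,0,0],0],[4.2,[0,0,-3],0],[4.2,[2,0,-6],0],[4.2,[3,0,-6],0],[4.2,[1.5,0,-5.5],0],[4.2,[0,0,0],0],[4.2,[0,0,0],0]]'

```text
t: 28.78
tool_pos: [0.5613, -0.0509, 0.2158]
tool_rot: [-1.531, 2.743, 0.0]
contact_force: [0.3, -0.0, 0.1]
opening: 0.0419
grip_force: 0.0
```

```bash
python3 - <<'E'
from h import *
import pickle
i=img("wrist"); pickle.dump(i,open("w8.pkl","wb")); save(i,"w8.png")
rel(1,3)
C=np.load("C0.npy");p=proj(i,np.c_[C,np.full(4,.01)]);print(np.round(p,1))
g=cv2.cvtColor(i["frame"],cv2.COLOR_RGB2GRAY)
for c in (p[1],p[3]):
    x,y=int(c[0]),int(c[1]); print(x-8,y-10);print(g[y-10:y+11,x-8:x+9])
E
```

```text
along,lat mm [106.4   0.9] F [0.3 0.2] grip 0.04210579843801697 z 0.21441343545022878
[[431.5 237.5]
 [315.7 105.1]
 [195.7 210.6]
 [315.9 322.4]]
307 95
[[136 137 136 136 135 136 135 135 135 135 135 135 136 137 137 137 138]
 [129 135 135 135 135 135 135 136 137 138 138 139 139 139 138 137 137]
 [ 97 127 135 137 138 138 138 139 138 137 137 137 136 136 135 134 131]
 [ 63  81 118 131 136 136 136 135 135 134 135 135 135 134 132 121 105]
 [ 67  64  67  94 122 131 135 135 135 135 135 136 133 126 112  85  63]
 [ 67  67  66  63  76 104 117 119 120 122 125 124 114  87  60  62  66]
 [ 67  66  66  66  66  60  59  55  53  60  71  71  61  61  66  66  65]
 [ 67  66  66  67  67  67  68  58  44  48  55  64  65  65  66  64  66]
 [ 66  66  67  67  67  67  68  59  42  52  67  66  65  66  65  67  66]
 [ 66  66  68  67  68  67  62  49  69  81  56  66  67  66  63  66  67]
 [ 66  67  68  68  66  60  42  39  84  93  35  56  64  65  64  65  65]
 [ 66  68  68  65  56  39  34  70 104 103  31  34  55  65  66  65  64]
 [ 68  67  65  54  37  29  66 109 129 124  76  21  38  57  65  66  65]
 [ 67  62  51  36  22  
[... 1345 characters left out ...]
 35  38  37  38  39  49  61  56  47  44  45  46  45  47  48]
 [ 69  56  37  38  38  39  40  41  48  49  44  44  45  47  46  48  46]
 [ 71  69  57  39  39  39  41  44  48  49  43  44  46  46  46  48  57]
 [ 69  70  70  59  40  42  41  44  49  49  45  46  46  47  50  60  73]
 [ 69  70  72  71  61  44  42  45  49  49  44  46  46  53  67  74  75]
 [ 70  70  71  72  71  64  47  44  50  51  46  47  57  71  75  75  76]
 [ 72  72  70  71  71  71  62  50  49  49  48  61  71  76  76  75  76]
 [ 72  73  72  72  72  72  73  65  54  58  68  73  75  76  75  76  76]
 [ 73  73  72  73  70  72  73  71  63  68  75  75  75  76  76  77  76]
 [ 74  74  73  73  73  70  68  64  66  66  67  73  76  76  77  76  76]]
```

Both tips are in their corners again (rows 104.5 and 322.5 against the predicted 105.1 and 322.4). Diagonals are about 248 and 233 mm, so the far bar has to go left by about 10.5 mm. The tool now goes to the middle of the far bar.

```bash
python3 - <<'E'
from h import *
import pickle
for f,t in(("w6.pkl",[(315.6,103.7),(315.6,334.6)]),("w8.pkl",[(315.7,104.3),(315.4,322.4)])):
    P=plane(pickle.load(open(f,"rb")),t,.01);print(np.linalg.norm(P[1]-P[0]))
C=np.load("C0.npy");m=(C[2]+C[3])/2+.009*np.array([np.cos(.203),np.sin(.203)]);print(m)
go(m[0],m[1],.10,101.6)
E
```

```text
0.25001577061664804
0.23302657799318527
[ 0.6553494  -0.03033146]
 now [ 0.5607 -0.0506  0.2144] yaw -121.66 | turn 136.74 shift cm [ 0.07  9.7  11.42] q6 -2.81
```

>>> send_rows --rows '[[4.0,[0,0,0],10.5],[4.0,[0,0,0],10.5],[4.0,[0,0,0],10.5],[4.0,[0,0,0],10.5],[4.0,[0,0,0],10.5],[4.0,[0,0,0],10.5],[4.0,[0,0,0],10.5],[4.0,[0,0,0],10.5],[4.0,[0,0,0],10.5],[4.0,[0,0,0],10.5]]'

```text
t: 30.08
tool_pos: [0.5603, -0.0503, 0.213]
tool_rot: [-1.25, -2.877, 0.001]
contact_force: [0.9, -0.7, -0.2]
opening: 0.0405
grip_force: 0.0
```

>>> send_rows --rows '[[4.0,[0,0,0],10.5],[4.0,[0,0,0],10.5],[4.0,[0,0,0],10.7],[4.0,[0,3.2,3.8],0],[4.0,[0,3.2,3.8],0],[4.0,[0,3.2,3.8],0],[4.0,[0,0,0],0],[4.0,[0,0,0],0]]'

```text
t: 31.08
tool_pos: [0.6545, -0.0313, 0.1007]
tool_rot: [-1.983, -2.434, 0.002]
contact_force: [-0.0, 0.0, -0.3]
opening: 0.0397
grip_force: 0.0
```

```bash
python3 - <<'E'
from h import *
go(.65535,-.0303,.01,101.6)
E
```

```text
now [ 0.6545 -0.0313  0.1007] yaw 101.66 | turn 0.06 shift cm [0.07 0.12 9.07] q6 -0.36
```

>>> send_rows --newtons 50 --rows '[[4.0,[0.05,0.12,3],0],[4.0,[0,0,3],0],[4.0,[0,0,2.8],0],[4.0,[0,0,0],0],[1.0,[0,0,0],0],[1.0,[0,0,0],0],[1.0,[0,0,0],0],[1.0,[0,0,0],0]]'

```text
t: 32.08
tool_pos: [0.6543, -0.0319, 0.0166]
tool_rot: [-1.982, -2.433, 0.008]
contact_force: [-12.6, -1.4, 9.8]
opening: 0.0163
grip_force: 51.2
```

```bash
python3 - <<'E'
from h import *
o=ctrl.get_obs();print(o["tool_pos"],o["contact_force"],o["wrist_torque"])
E
```

```text
[ 0.6542838  -0.03190073  0.01656659] [-12.55294909  -1.42360762   9.79012197] [-0.42326668  2.26112516  0.04514986]
```

>>> send_rows --rows '[[1.0,[0,-0.12,-0.2],0],[1.0,[0.15,0,0],0],[1.0,[0.2,0,0],0],[1.0,[0.2,0,0],0],[1.0,[0.2,0,0],0],[1.0,[0.2,0,0],0],[1.0,[0.12,0,0],0],[1.0,[0,0,0],0],[1.0,[0,0,0],0]]'

```text
t: 33.2
tool_pos: [0.6528, -0.0232, 0.0168]
tool_rot: [1.983, 2.434, -0.006]
contact_force: [-2.5, -8.4, -3.3]
opening: 0.0164
grip_force: 49.9
```

```bash
python3 - <<'E'
from h import *
o=ctrl.get_obs();d=o["tool_pos"][:2]-[.65428,-.0319];print(o["contact_force"],d@[-.2016,.9795],d@[.9795,.2016])
E
```

```text
[-2.50615563 -8.41156482 -3.33589149] 0.008831666002059169 0.000285089629942117
```

>>> send_rows --rows '[[1.0,[0.1,0,0],0],[1.0,[0.09,0,0],0],[1.0,[0,0,0],0],[1.0,[0,0,0],0]]'

```text
t: 33.7
tool_pos: [0.6524, -0.0214, 0.0168]
tool_rot: [1.983, 2.434, -0.006]
contact_force: [-3.0, -8.5, -2.6]
opening: 0.0166
grip_force: 49.8
```

>>> send_rows --rows '[[4.0,[0,0,0],0],[4.0,[0,0,0],0],[4.0,[0,0,0],0],[4.0,[0,0,-4],0],[4.0,[0,0,-5],0],[4.0,[0,-1,-5],0],[4.0,[0,-3,-6],0],[4.0,[-2.5,-4,0],0],[4.0,[-2.5,0,0],0],[4.0,[0,0,0],0]]'

```text
t: 34.95
tool_pos: [0.5866, -0.0845, 0.2127]
tool_rot: [1.987, 2.432, 0.001]
contact_force: [-0.9, 0.8, -0.2]
opening: 0.0404
grip_force: 0.0
```

```bash
python3 - <<'E'
from h import *
import pickle
i=img("wrist"); pickle.dump(i,open("w9.pkl","wb")); save(i,"w9.png")
go(.6,-.06,.22,101.6)
C=np.load("C0.npy");print(proj(i,np.c_[C,np.zeros(4)]).round())
E
```

```text
now [ 0.5866 -0.0837  0.2123] yaw 101.57 | turn -0.03 shift cm [ 2.05  1.79 -0.76] q6 -0.47
[[218.  70.]
 [231. 250.]
 [378. 259.]
 [385.  81.]]
```

View pics/w9.png

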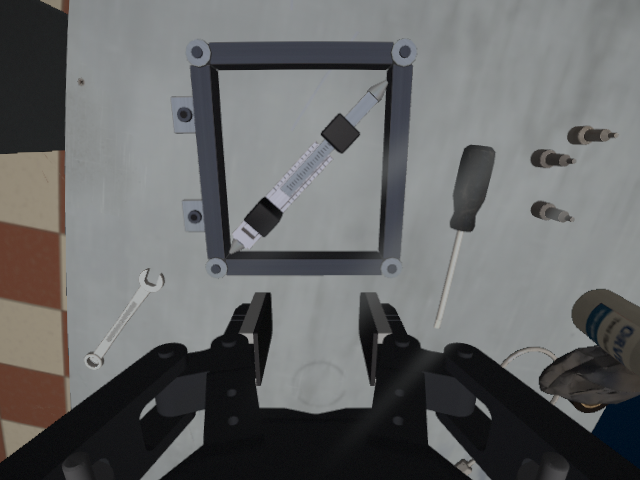

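The frame now looks nearly square in this view: floor corners about (218,69) NL, (231,251) NR, (380,251) FR, (387,69) FL. The rule is lying inside it, and I fit the edges again.

```bash
cat > fin.py <<'E'
from h import *
def fit(i,quad):
    q=np.array(quad,float);c=q.mean(0);Q=c+(q-c)*1.06
    m=np.zeros((480,640),np.uint8);cv2.fillConvexPoly(m,Q.astype(np.int32),1)
    g=cv2.GaussianBlur(i["frame"],(3,3),0).max(2);b=((g>80)&(m>0)).astype(np.uint8)
    pts=cv2.findNonZero(cv2.morphologyEx(b,cv2.MORPH_OPEN,np.ones((5,5))));h=cv2.convexHull(pts)
    f=np.zeros((480,640,3),np.uint8);cv2.fillConvexPoly(f,h,(200,200,200)); j=dict(i);j["frame"]=f
    return opening(j,(int(c[0]),int(c[1])))
E
python3 - <<'E'
from fin import *;import pickle
fit(pickle.load(open("w9.pkl","rb")),[(218,69),(231,251),(380,251),(387,69)])
E
```

```text
area 29371 quad [[386.0, 70.0], [378.0, 251.0], [230.0, 252.0], [218.0, 70.0]]
[[0.46869999170303345, 0.03480000048875809], [0.505299985408783, -0.14470000565052032], [0.6640999913215637, -0.11029999703168869], [0.6270999908447266, 0.06700000166893005]] near 183.2 right 162.4 far 181.2 left 161.6
diag NL-FR 243.4 -36.61 NR-FL 244.2 60.09 frame yaw 11.530000000000001 far 11.780000000000001 left yaw 11.5 right 12.21
```

```bash
python3 -c "
from station import ctrl
print(ctrl.finish_job())"
```

```text
the job is handed in; nothing more can be done
None
```

I measured both diagonals with the rule (near-left to far-right about 249 mm, the other about 233 mm), then shifted the far bar about 10.5 mm left; by camera they are now 243.4 and 244.2 mm, the rule is lying flat inside the frame, and the job is handed in at about 35 s.

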